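# Put the gouache set back in its caddy

## Robot

A 7-joint arm with a two-finger parallel gripper is mounted at the origin on the work surface; the furniture and walls round the work are solid. World frame = base frame: x ahead of the robot, y to its left, z up, the work surface at z = 0. Lengths are in m, angles in rad, forces in N, time in s.
With the tool pointing down it reaches from about 0.4 to 0.875 m from the base axis. Payload 19.3 kg.
Tool frame: the origin (TCP) lies on the centre line of the jaws, within the pads' length; the fingertips stand 14 mm ahead of it and the grasp point (between the pads) lies 5 mm behind it (bot.tip_extent is the distance from the TCP to the fingertips, in m); z points along the fingers, y is the line along which they close (so a half turn about z gives the same grasp; the last joint's range is limited). The gripper opens to 85 mm and grips with 20 to 120 N. Pads are 22 mm wide; open, the fingers measure 114 mm over their backs; the gripper's body (76 mm by 85 mm) begins 54 mm behind the grasp point. The pads swing forward as they close: fully open they stand 13 mm farther back than shut.
Start: joints at [1.257, 0.521, -0.036, 1.599, 0.021, 1.021, -0.113], TCP at [0.151, -0.607, 0.245] pointing down, gripper open.
Joint ranges: [-2.91, 2.91], [-0.3, 2.13], [-1.5, 1.42], [0.17, 2.43], [-1.26, 4.41], [0.16, 1.93], [-2.52, 2.52]. Speed limits (rad/s): [1.89, 1.89, 2.39, 2.39, 3.01, 3.01, 3.01].

## Interface

Orientations are given as [roll, pitch, yaw] about the fixed x, y, z axes, in that order (R = Rz(yaw) Ry(pitch) Rx(roll)).
In Python, from workcell import monitor, grab_frame, camera_model, bot gives the robot as it stands.
- The arm moves only by the tool move_arm, never from a script. Its argument "moves" is a list of rows, each a list of 4 numbers: the shift along the world's x, y, z in mm, then the turn about the world's z in rad. A call has 1 to 12 rows; each row is the pose to reach, as a shift and turn from the pose commanded when the call began; what a row does not reach only later rows make up. A row lasts 1/8 s, in which the tool goes at most 62.5 mm and 10.7 degrees, less where a joint would pass 70% of its speed; a pose out of reach is approached as far as the arm can. A call with a gripper value outside its range is refused whole. "gripper" is the opening, from 0 (shut) to 1 (fully open), set as the call begins (left out, the last holds). The fingers move at their own pace and stop on an object; "newtons" is the grip in N (left out, the last holds). Time passes only in rows, so rows that repeat a pose let the fingers close. It gives the time, the measured TCP pose, the force, the opening and the grip force at its end, in the units of the state.
- monitor.observe(): the state, without advancing time (a new reading comes with each control period).
- grab_frame(name): name is "scene" or "side" or "wrist"; returns the picture (400x640x3 uint8, blue, green, red); there is no depth.
- camera_model(name): a dict with "vfov" (degrees; the focal length in pixels is half the picture's height over the tangent of half this angle, whatever the lens; pixels are square), "cx", "cy" (the principal point, pixels), "R" (3x3) and "t" (3): a world point X has camera coordinates R X + t; the wrist camera has in their place "T_tool_cam" (4x4, takes a point from camera to tool coordinates, whose origin is the TCP and whose axes are the flange's). Camera axes: x right, y down, z forward; pixel columns grow to the right and rows downward; lengths in m; the calibration is good to about 2 mm. A picture is of the moment at which its call begins: read the wrist's pose just before it. camera_model takes no time and is no camera call.
- bot.job_done(): hands the job in; it is judged then, once.
The state is a dict: "clock": time; "qpos": joint angles; "qd": joint speeds; "joint_efforts": joint torques, N m; "position": TCP position; "tool_rot": TCP orientation; "force": force on the tool from outside, world axes, zero at the start; "moment": the same for the moment, N m; "grip_width": finger opening in m; "finger_force": force on a finger pad.
Only numpy, scipy, OpenCV 4.12 (cv2) and the standard library are available. Lean on these libraries where they do the work, as an engineer would, in place of code of your own. Each camera call takes 0.05 s, during which the arm holds its last target. There are 200 camera calls.

## Task

Put the red, green, blue and white gouache pots back in the wooden caddy, each standing right down in the well that is painted with its own colour and bored to its size. Keep the pots upright all the way, and leave the small black pot and the glass oil bottle, which have no well, standing where they are.

Things in the scene. Friction and masses are not known exactly. Their poses are not given: they have to be found in the camera images.
- pot_red: screw-top gouache dark red pot with a black lid and a red dab of paint on the lid: an upright round cylinder 44 mm in diameter, 53 mm high with its lid (lid and body equally wide), about 80 g, loose. Origin: centre of its underside; z up along its axis. One of the set of four.
- pot_green: screw-top gouache dark green pot with a black lid and a green dab of paint on the lid: an upright round cylinder 48 mm in diameter, 58 mm high with its lid (lid and body equally wide), about 80 g, loose. Origin: centre of its underside; z up along its axis. One of the set of four.
- pot_blue: screw-top gouache dark blue pot with a white lid and a blue dab of paint on the lid: an upright round cylinder 52 mm in diameter, 63 mm high with its lid (lid and body equally wide), about 80 g, loose. Origin: centre of its underside; z up along its axis. One of the set of four.
- pot_white: screw-top gouache all-white pot with a white lid, the largest, no dab: an upright round cylinder 60 mm in diameter, 75 mm high with its lid (lid and body equally wide), about 80 g, loose. Origin: centre of its underside; z up along its axis. One of the set of four.
- well_red: fixed light wooden block 84 x 84 x 28 mm with a bore 56 mm wide, 20 mm deep for the red pot; the bore's bottom and a dab on one top corner are painted red. Origin: centre of its underside, z up, x and y along its sides; top at z = 28 mm, bore's bottom (pot stands there) at z = 8 mm. The four blocks stand two by two, 85.3 mm apart, in any order, in a tray.
- well_green: fixed light wooden block 84 x 84 x 28 mm with a bore 60 mm wide, 20 mm deep for the green pot; the bore's bottom and a dab on one top corner are painted green. Origin: centre of its underside, z up, x and y along its sides; top at z = 28 mm, bore's bottom (pot stands there) at z = 8 mm. The tray is fixed, 182 mm square, its wall 5 mm thick and 24 mm high.
- well_blue: fixed light wooden block 84 x 84 x 28 mm with a bore 64 mm wide, 20 mm deep for the blue pot; the bore's bottom and a dab on one top corner are painted blue. Origin: centre of its underside, z up, x and y along its sides; top at z = 28 mm, bore's bottom (pot stands there) at z = 8 mm. The blocks' tops stand 33 mm above the worktop.
- well_white: fixed light wooden block 84 x 84 x 28 mm with a bore 72 mm wide, 20 mm deep for the white pot; the bore's bottom and a dab on one top corner are painted white. Origin: centre of its underside, z up, x and y along its sides; top at z = 28 mm, bore's bottom (pot stands there) at z = 8 mm. Which block is at which place in the tray changes.
- pot_black: small black gouache pot with a white lid and a black dab on it, 38 mm in diameter, 35 mm high, loose. Does not belong to the set and has no well. Origin: centre of its underside.
- bottle_oil: small clear glass bottle with a white cap, 48 mm in diameter, 83 mm high, loose. Not gouache; has no well. Origin: centre of its underside.
Things that resemble listed ones, but are neither listed nor needed, are in the scene too. Leave any pink look-alike of the pot_red alone.

How it is judged:
By the outcome, as a careful person would: the job done as asked, in the order asked, and still so for the second after the job is handed in, with the robot touching nothing.
It also fails if it takes over 128 s, if anything falls off the work surface, if the arm or the gripper's body presses on something with over 40 N, if the wrist force passes 120 N, or if a joint passes its speed limit or range.

## Working session

There is one attempt and no reset: what is moved stays moved. The work goes in short steps, Python scripts to look and compute and a tool call to move; the robot and the scene stay as the last step left them, time stands still between calls to the robot, and variables do not carry over. Pictures are saved under pics/ and viewed, at most 14 in all, crops included, and the job is handed in when it is done.

Besides the shell and the picture viewer there is one more tool, called by a JSON object that holds its "name" and its "arguments". move_arm: Moves the arm, as the interface text tells. Its arguments: {"type":"object","properties":{"moves":{"type":"array","items":{"type":"array","items":{"type":"number"}}},"gripper":{"type":"number"},"newtons":{"type":"number"}},"required":["moves"]}

```bash
mkdir -p pics; ls; python3 - <<'E'
from workcell import monitor, grab_frame, camera_model, bot
import cv2
s=monitor.observe();print(s)
for n in("scene","side","wrist"):
    cv2.imwrite(f"pics/{n}0.png",grab_frame(n));print(n,camera_model(n))
E
```

```text
pics
{'clock': 0.0, 'qpos': array([ 1.25680891,  0.52196284, -0.03631639,  1.59999998,  0.02119019,
        1.02110779, -0.11283685]), 'qd': array([ 0.00063802, -0.00220569,  0.00101179,  0.00095731, -0.00124342,
       -0.00062308, -0.00138994]), 'joint_efforts': array([ 6.66721626e-04, -9.27102256e+01,  1.98153824e+00, -3.69922435e+01,
        1.81573274e-02,  8.30375677e-03, -4.75004313e-06]), 'position': array([ 0.15074689, -0.60621903,  0.24476061]), 'tool_rot': array([-3.14050196e+00,  7.56887411e-05,  2.43725806e-01]), 'force': array([ 1.00718158, -0.4519329 , -0.42356488]), 'moment': array([-0.03954581,  0.00033061, -0.0295493 ]), 'finger_force': 0.0, 'grip_width': 0.08535780146025118}
scene {'vfov': 52.736654686157884, 'cx': 319.3593881817575, 'cy': 195.29536138430214, 'R': array([[ 0.89416601, -0.44744081, -0.01624378],
       [-0.33142339, -0.63705171, -0.69593365],
       [ 0.30104099,  0.62766379, -0.71792234]]), 't': array([-0.48862127,  0.19783954,  0.76378458])}
side {'vfov': 53.7290062908455, 'cx': 322.7308980927718, 'cy': 202.17909942101207, 'R': array([[ 0.96464972, -0.263527  ,  0.00210387],
       [-0.12430837, -0.46204541, -0.87810106],
       [ 0.23237543,  0.84679841, -0.47847059]]), 't': array([-0.5242387 ,  0.08244325,  0.7681927 ])}
wrist {'vfov': 59.866633912579324, 'cx': 317.6860683456022, 'cy': 199.99551235431161, 'T_tool_cam': array([[ 6.88819858e-04, -9.44636257e-01, -3.28118679e-01,
         8.59542595e-02],
       [ 9.99999755e-01,  6.09113127e-04,  3.45696090e-04,
         6.03795987e-04],
       [-1.26695666e-04, -3.28118837e-01,  9.44636445e-01,
        -1.29169386e-01],
       [ 0.00000000e+00,  0.00000000e+00,  0.00000000e+00,
         1.00000000e+00]])}
```

View pics/scene0.png

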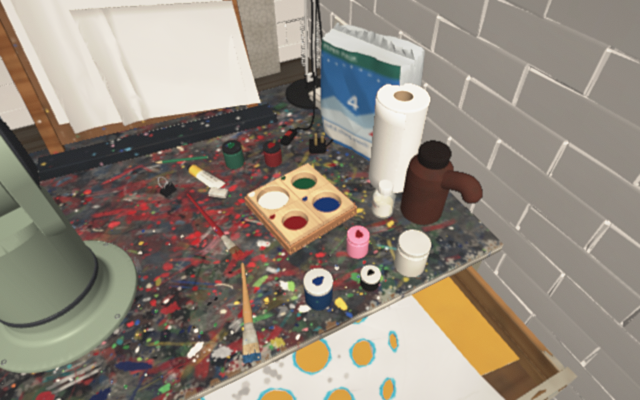

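View pics/side0.png

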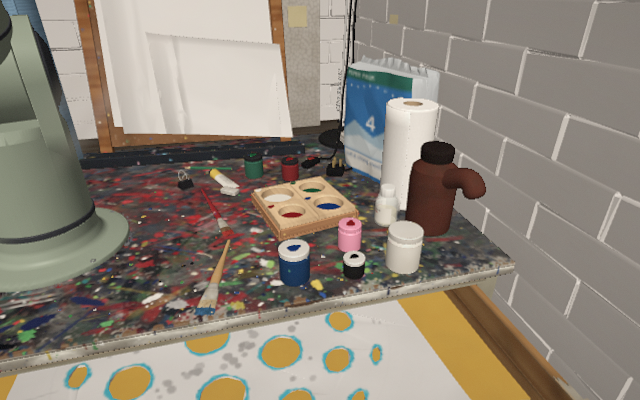

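Scene view: the candidates are a green pot at (233,153), a red pot (272,153), a blue pot (319,288), and a white pot (413,253). Look-alikes are the pink pot (358,241), the small black pot (370,277), the oil bottle (384,198) and the paper roll (402,130). The caddy wells are white (273,201), green (304,183), red (294,222) and blue (327,204). Next I'll check these choices in a close crop.

```bash
cat > h.py <<'E'
import numpy as np, cv2
from workcell import monitor, grab_frame, camera_model, bot
from scipy.spatial.transform import Rotation as Ro
def cam(n,s=None):
    m=camera_model(n); f=200/np.tan(np.radians(m["vfov"]/2))
    K=np.array([[f,0,m["cx"]],[0,f,m["cy"]],[0,0,1]])
    if n!="wrist": return K,np.array(m["R"]),np.array(m["t"])
    T=np.eye(4);T[:3,:3]=Ro.from_euler("xyz",s["tool_rot"]).as_matrix();T[:3,3]=s["position"]
    C=np.linalg.inv(T@np.array(m["T_tool_cam"])); return K,C[:3,:3],C[:3,3]
def back(c,uv,z):
    K,R,t=c; o=-R.T@t; d=R.T@np.linalg.solve(K,[*uv,1]); return (o+d*(z-o[2])/d[2])[:2]
def proj(c,X):
    K,R,t=c; p=(np.atleast_2d(X)@R.T+t)@K.T; return p[:,:2]/p[:,2:]
def circ(img,c,x,y,z,r,col=(255,255,0),k=1,off=(0,0)):
    a=np.linspace(0,2*np.pi,60); P=proj(c,np.c_[x+r*np.cos(a),y+r*np.sin(a),0*a+z])
    cv2.polylines(img,[np.int32(((P-off)*k)*16)],True,col,1,cv2.LINE_AA,4)
E
python3 - <<'E'
from h import *
img=cv2.imread("pics/scene0.png");c=cam("scene");cs=cam("side")
L=dict(red=(272,146,.053),green=(233,145,.058),blue=(318,276,.063),white=(414,241,.075),pink=(358,232,.05),black=(371,269,.035),wW=(273,200,.013),wG=(304,183,.013),wR=(294,222,.013),wB=(327,204,.013))
S=dict(red=(290,161,.053),green=(254,156,.058),blue=(294,247,.063),white=(405,229,.075),pink=(350,222,.05),black=(354,257,.035),wW=(279,197,.013),wG=(312,189,.013),wR=(293,214,.013),wB=(329,206,.013))
k=2.5;o=(200,125);v=cv2.resize(img[125:310,200:500],None,fx=k,fy=k,interpolation=cv2.INTER_CUBIC)
for n in L:
    a=back(c,L[n][:2],L[n][2]);print(n,a.round(3),back(cs,S[n][:2],S[n][2]).round(3))
    r=dict(red=.022,green=.024,blue=.026,white=.03,pink=.022,black=.019,wW=.036,wG=.03,wR=.028,wB=.032)[n]
    if n[0]!='w':
        circ(v,c,*a,L[n][2],r,k=k,off=o);circ(v,c,*a,0,r,(0,255,255),k=k,off=o)
    else: circ(v,c,*a,.033,r,k=k,off=o)
cv2.imwrite("pics/c1.png",v)
E
```

```text
red [0.507 0.179] [0.503 0.169]
green [0.422 0.221] [0.418 0.214]
blue [ 0.439 -0.212] [ 0.434 -0.219]
white [ 0.629 -0.233] [ 0.627 -0.233]
pink [ 0.559 -0.149] [ 0.557 -0.148]
black [ 0.542 -0.227] [ 0.535 -0.235]
wW [0.451 0.045] [0.454 0.058]
wG [0.537 0.063] [0.538 0.078]
wR [ 0.467 -0.037] [ 0.47  -0.028]
wB [ 0.554 -0.023] [ 0.554 -0.014]
```

View pics/c1.png

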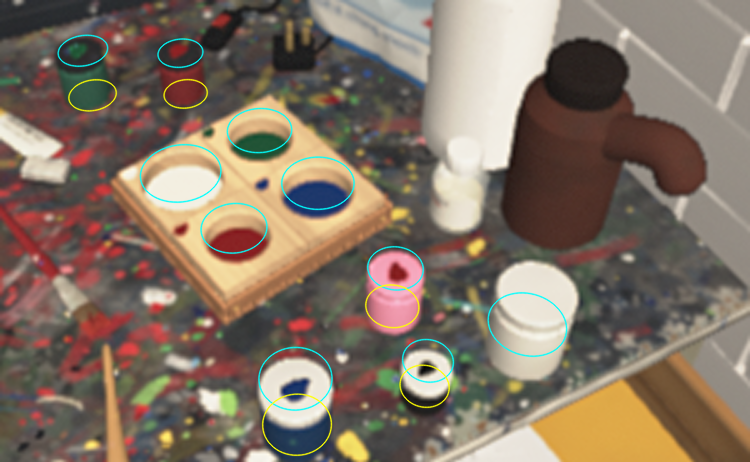

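The crop confirms the choices: red pot at crop (181,70), green (83,75), blue (295,410) and white (537,320). The pink pot (393,290), the black pot (427,375) and the bottle (460,185) stay where they are. I'll refine the positions with the wrist camera from above.

{"name": "move_arm", "arguments": {"moves": [[40, 40, 10, -0.03], [90, 90, 20, -0.06], [140, 140, 30, -0.1], [190, 190, 40, -0.13], [240, 240, 50, -0.16], [290, 290, 60, -0.2], [340, 340, 65, -0.244], [380, 380, 65, -0.244], [400, 400, 65, -0.244], [400, 400, 65, -0.244], [400, 400, 65, -0.244], [400, 400, 65, -0.244]]}}

```text
clock: 1.65
position: [0.5498, -0.208, 0.3102]
tool_rot: [3.141, 0.001, -0.002]
force: [-0.2, -0.1, -0.1]
grip_width: 0.0852
finger_force: 0.0
```

```bash
python3 - <<'E'
from h import *
import pickle
s=monitor.observe();print(s["position"],s["tool_rot"],s["clock"])
im=grab_frame("wrist");cv2.imwrite("pics/w1.png",im);pickle.dump(s,open("w1.pkl","wb"))
c=cam("wrist",s)
for n,x,y,z,r in(("B",.437,-.218,.063,.026),("W",.628,-.233,.075,.03),("k",.538,-.231,.035,.019)):
    circ(im,c,x,y,z,r);circ(im,c,x,y,0,r,(0,255,255))
cv2.imwrite("pics/w1a.png",im)
E
```

```text
[ 0.54983759 -0.20803404  0.3102287 ] [ 3.14104208e+00  5.51731994e-04 -2.28042804e-03] 1.65
```

View pics/w1a.png

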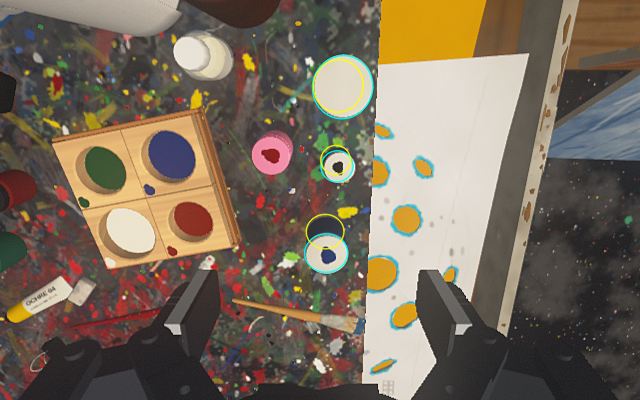

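Wrist view: the blue lid is at (326,254), white (343,87), black (338,166) and pink (272,154). The caddy wells are green (103,170), blue (172,155), white (128,232) and red (193,220). The gripper fingers are at the bottom. I'll fit the caddy grid and the lids next.

```bash
python3 - <<'E'
from h import *
import pickle
s=pickle.load(open("w1.pkl","rb"));im=cv2.imread("pics/w1.png");c=cam("wrist",s)
q=np.array([back(c,p,.033) for p in((54,144),(190,111),(236,239),(107,268))])
print(q.round(4),[np.linalg.norm(q[i]-q[i-1]).round(4) for i in range(4)]);ctr=q.mean(0)
a=np.mean([np.arctan2(*(q[1]-q[0])[::-1]),np.arctan2(*(q[2]-q[3])[::-1])]);print(ctr,a)
g=cv2.cvtColor(im,cv2.COLOR_BGR2HSV)
# lids: bright, unsaturated blobs
for n,u,v,z,h in(("B",326,254,.063,28),("W",343,87,.075,36)):
    m=np.zeros(g.shape[:2],np.uint8);m[v-h:v+h,u-h:u+h]=((g[...,2]>120)&(g[...,1]<70))[v-h:v+h,u-h:u+h]
    k=max(cv2.findContours(m,0,1)[0],key=cv2.contourArea);e=cv2.fitEllipse(cv2.convexHull(k));print(n,e,back(c,e[0],z))
k=2.5
def crop(x0,y0,x1,y1): return cv2.resize(im[y0:y1,x0:x1],None,fx=k,fy=k,interpolation=cv2.INTER_CUBIC)
A=crop(40,60,260,280);B=crop(300,60,390,280)
ex=np.array([np.cos(a),np.sin(a)]);ey=np.array([np.sin(a),-np.cos(a)])
for i,j,r in((-1,-1,.03),(1,-1,.032),(-1,1,.036),(1,1,.028)):
    p=ctr+.04265*(i*ex+j*ey);print(i,j,p.round(4))
    circ(A,c,*p,.033,r,k=k,off=(40,60))
    cc=np.array([p+.042*(x*ex+y*ey) for x,y in((-1,-1),(1,-1),(1,1),(-1,1))])
    cv2.polylines(A,[np.int32((proj(c,np.c_[cc,[.033]*4])-(40,60))*k)],True,(255,0,255),1)
circ(B,c,*back(c,(326,254),.063),.063,.026,k=k,off=(300,60));circ(B,c,*back(c,(343,87),.075),.075,.03,k=k,off=(300,60))
cv2.imwrite("pics/c2.png",np.hstack([A,B]))
E
```

```text
[[ 0.5646  0.1006]
 [ 0.602  -0.0635]
 [ 0.4415 -0.1031]
 [ 0.3994  0.0716]] [np.float64(0.1677), np.float64(0.1682), np.float64(0.1653), np.float64(0.1797)]
[0.50189858 0.00140276] -1.3405557835538384
B ((325.8824157714844, 256.6330261230469), (41.059974670410156, 49.21887969970703), 22.944719314575195) [ 0.43207092 -0.21832892]
W ((342.8015441894531, 85.69389343261719), (59.89686584472656, 63.492008209228516), 13.026383399963379) [ 0.62976493 -0.23369792]
-1 -1 [0.5337 0.0527]
1 -1 [ 0.5532 -0.0304]
-1 1 [0.4506 0.0332]
1 1 [ 0.4701 -0.0499]
```

View pics/c2.png

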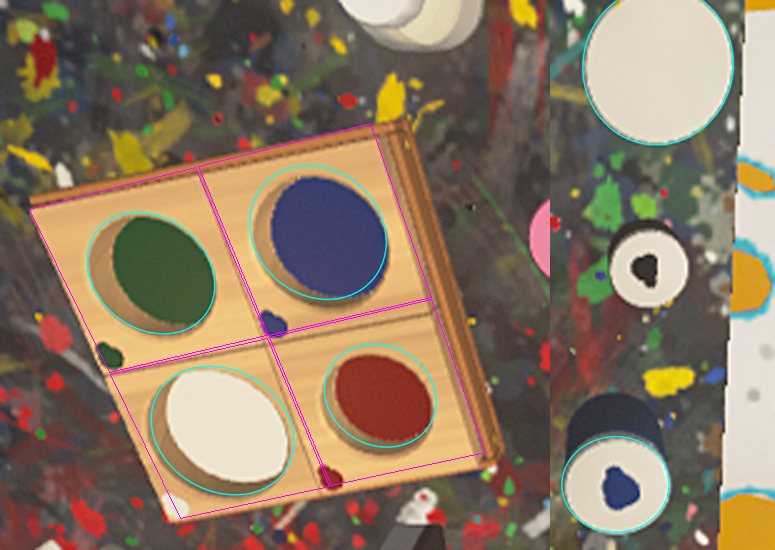

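The lid circles fit for white and blue. The caddy grid is slightly rotated relative to my fit (seams cross at crop (270,340)), so I'll look from right above it.

{"name": "move_arm", "arguments": {"moves": [[0, 40, 0, 0], [0, 90, 0, 0], [0, 140, 0, 0], [0, 190, 0, 0], [0, 240, 0, 0], [0, 268, 0, 0], [0, 268, 0, 0], [0, 268, 0, 0], [0, 268, 0, 0], [0, 268, 0, 0]]}}

```text
clock: 2.95
position: [0.5509, 0.0606, 0.3103]
tool_rot: [3.141, 0.0, -0.002]
force: [0.7, 0.1, -0.0]
grip_width: 0.0855
finger_force: 0.0
```

```bash
python3 - <<'E'
from h import *
import pickle
s=monitor.observe();print(s["position"],s["tool_rot"],s["clock"])
im=grab_frame("wrist");cv2.imwrite("pics/w2.png",im);pickle.dump(s,open("w2.pkl","wb"))
cv2.imwrite("pics/w2z.png",cv2.resize(im[0:300,40:440],None,fx=2,fy=2,interpolation=cv2.INTER_CUBIC))
E
```

```text
[0.55086132 0.06057904 0.31030259] [ 3.14140409e+00  2.41551222e-05 -1.50438636e-03] 2.95
```

View pics/w2z.png

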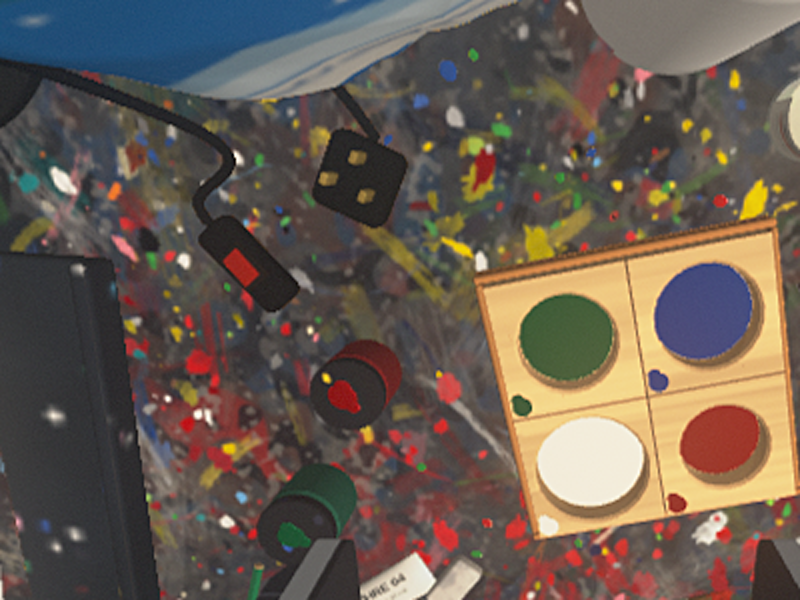

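This view shows the caddy square on: seams cross at crop (649,396), red lid (346,390), green lid (298,528).

```bash
python3 - <<'E'
from h import *
import pickle
s=pickle.load(open("w2.pkl","rb"));im=cv2.imread("pics/w2.png");c=cam("wrist",s)
b=lambda u,v,z:back(c,(u/2+40,v/2),z)
C=b(649,396,.033);T,Bt,Lf,Rt=[b(*p,.033) for p in((627,259),(665,513),(514,420),(786,372))]
print(C.round(4),[np.linalg.norm(x-C).round(4) for x in(T,Bt,Lf,Rt)])
d=Rt-Lf;e=T-Bt;a1=np.arctan2(d[1],d[0]);a2=np.arctan2(e[1],e[0])-np.pi/2;print(a1,a2);a=(a1+a2)/2
ctr=(C*2+(T+Bt)/2+(Lf+Rt)/2)/4;print("ctr",ctr,C)
ex=np.array([np.cos(a),np.sin(a)]);ey=np.array([np.sin(a),-np.cos(a)])
ms=[(1,im[0:300,40:440],(40,0),c)]
v=cv2.resize(ms[0][1],None,fx=2,fy=2,interpolation=cv2.INTER_CUBIC)
for n,i,j,r in(("G",-1,-1,.03),("B",1,-1,.032),("W",-1,1,.036),("R",1,1,.028)):
    p=ctr+.04265*(i*ex+j*ey);print("well",n,p.round(4))
    circ(v,c,*p,.033,r,k=2,off=(40,0));circ(v,c,*p,.013,r,(0,255,255),k=2,off=(40,0))
    cc=np.array([p+.042*(x*ex+y*ey) for x,y in((-1,-1),(1,-1),(1,1),(-1,1))])
    cv2.polylines(v,[np.int32((proj(c,np.c_[cc,[.033]*4])-(40,0))*2)],True,(255,0,255),1)
for n,u,w,z,r in(("R",346,390,.053,.022),("G",298,528,.058,.024)):
    p=b(u,w,z);print("pot",n,p.round(4));circ(v,c,*p,z,r,k=2,off=(40,0));circ(v,c,*p,0,r,(0,255,255),k=2,off=(40,0))
c1=cam("wrist",pickle.load(open("w1.pkl","rb")))
print("pot B",back(c1,(326,254),.063),"W",back(c1,(343,87),.075))
cv2.imwrite("pics/c3.png",v)
E
```

```text
[0.4983 0.0023] [np.float64(0.0853), np.float64(0.0824), np.float64(0.0853), np.float64(0.0844)]
-1.3858384377512332 -1.3885631366542819
ctr [0.49858023 0.00269762] [0.49830204 0.00231098]
well G [0.5327 0.0524]
well B [ 0.5483 -0.0314]
well W [0.4489 0.0368]
well R [ 0.4644 -0.047 ]
pot R [0.509  0.1829]
pot G [0.4204 0.2201]
pot B [ 0.43565518 -0.21845106] W [ 0.62852624 -0.23392493]
```

View pics/c3.png

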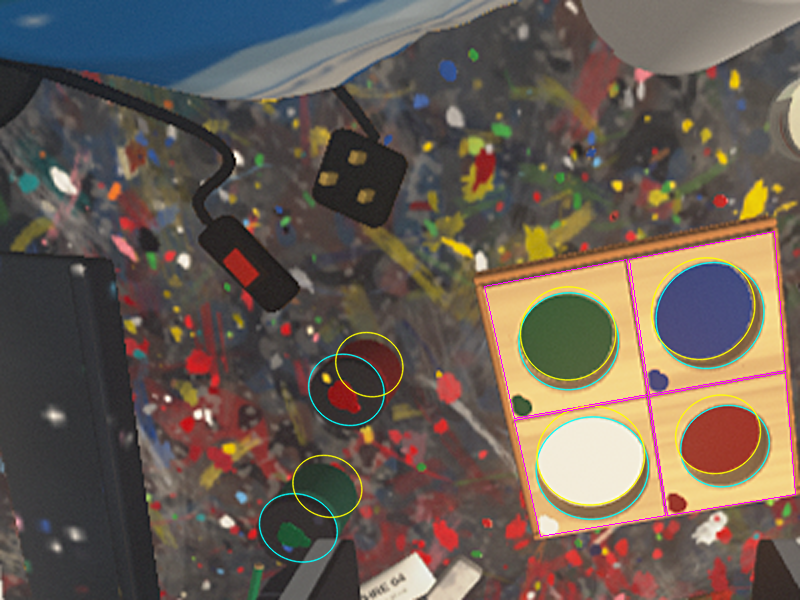

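The wells and seams fit well, so I'm starting with the red pot.

{"name": "move_arm", "arguments": {"moves": [[-12, 35, 0, -0.15], [-24, 70, -30, -0.3], [-36, 100, -60, -0.45], [-44, 121, -100, -0.6], [-44, 121, -140, -0.6], [-44, 121, -170, -0.6], [-44, 121, -170, -0.6]], "gripper": 1}}

```text
clock: 3.88
position: [0.5056, 0.1825, 0.1387]
tool_rot: [3.138, 0.002, -0.599]
force: [0.2, 0.4, 0.8]
grip_width: 0.0856
finger_force: 0.0
```

```bash
python3 - <<'E'
from h import *
s=monitor.observe();print(s["position"],s["tool_rot"],s["qpos"].round(2))
c=cam("wrist",s);im=grab_frame("wrist")
circ(im,c,.507,.182,.053,.022);circ(im,c,.507,.182,0,.022,(0,255,255))
cv2.imwrite("pics/r1.png",im)
E
```

```text
[0.50558945 0.18252393 0.13866122] [ 3.13805146e+00  1.68919602e-03 -5.98883155e-01] [-0.59  0.54  0.18  1.93 -0.15  0.69 -2.49]
```

View pics/r1.png

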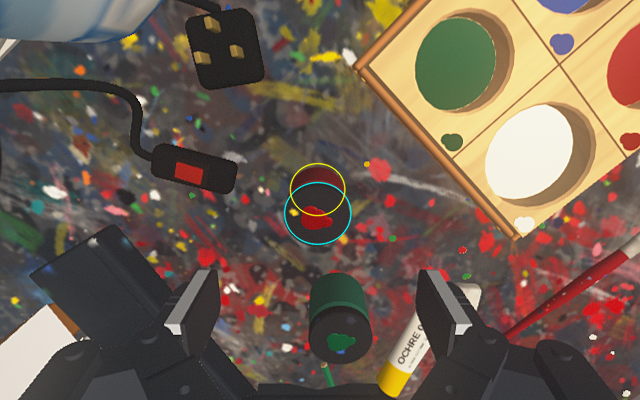

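The red lid is centred at (317,214), on the overlay. Joint 7 is near its limit here, but moving toward the caddy takes it away from that. I'll descend and grip.

{"name": "move_arm", "arguments": {"moves": [[1, 0, -40, 0], [1, 0, -75, 0], [1, 0, -104, 0], [1, 0, -104, 0]], "newtons": 30}}

```text
clock: 4.42
position: [0.5082, 0.1818, 0.0365]
tool_rot: [3.141, 0.001, -0.602]
force: [-0.8, -0.2, 0.7]
grip_width: 0.085
finger_force: 0.0
```

{"name": "move_arm", "arguments": {"moves": [[0, 0, 0, 0], [0, 0, 0, 0], [0, 0, 0, 0], [0, 0, 0, 0], [0, 0, 0, 0], [0, 0, 0, 0], [0, 0, 0, 0], [0, 0, 0, 0]], "gripper": 0, "newtons": 30}}

```text
clock: 5.42
position: [0.5086, 0.1827, 0.0377]
tool_rot: [-3.14, -0.001, -0.6]
force: [-2.5, -1.2, 16.0]
grip_width: 0.0425
finger_force: 28.3
```

{"name": "move_arm", "arguments": {"moves": [[0, 0, 20, 0], [0, 0, 60, 0], [0, 0, 110, 0], [-8, -45, 140, 0], [-17, -90, 140, 0], [-26, -135, 140, 0], [-35, -180, 140, 0], [-42, -215, 140, 0], [-44, -229, 140, 0], [-44, -229, 140, 0], [-44, -229, 140, 0]]}}

```text
clock: 6.8
position: [0.4642, -0.0453, 0.1764]
tool_rot: [-3.141, 0.0, -0.599]
force: [0.4, 0.5, -0.6]
grip_width: 0.0427
finger_force: 31.8
```

```bash
python3 - <<'E'
from h import *
s=monitor.observe();print(s["position"],s["tool_rot"],s["qpos"].round(2))
c=cam("wrist",s);im=grab_frame("wrist")
p=s["position"];circ(im,c,p[0],p[1],p[2]-.036+.053,.022);circ(im,c,p[0],p[1],p[2]-.036,.022,(0,255,255))
circ(im,c,.4644,-.047,.033,.028)
cv2.imwrite("pics/r2.png",im)
E
```

```text
[ 0.46417177 -0.04531274  0.17639511] [-3.14104820e+00  5.03877849e-05 -5.98881279e-01] [-0.23  0.38  0.25  2.08 -0.15  0.69 -2.05]
```

View pics/r2.png

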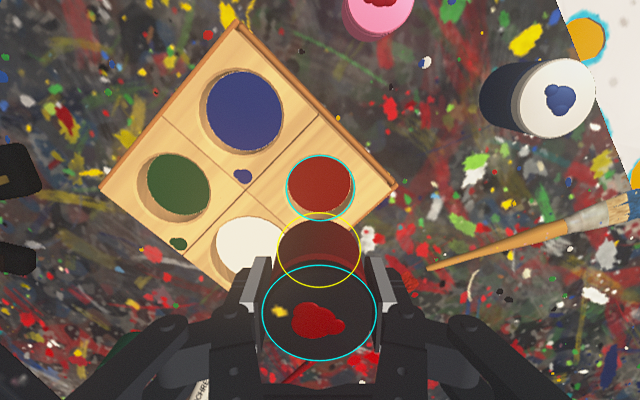

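The red pot hangs upright, with its lid at (318,312), and the red well at (320,185) agrees with the model. Lowering it now.

{"name": "move_arm", "arguments": {"moves": [[0, -2, -50, 0], [0, -2, -90, 0], [0, -2, -110, 0], [0, -2, -120, 0], [0, -2, -126, 0], [0, -2, -126, 0], [0, -2, -126, 0]]}}

```text
clock: 7.72
position: [0.4643, -0.0483, 0.0508]
tool_rot: [-3.141, -0.001, -0.6]
force: [-0.1, -0.6, -0.8]
grip_width: 0.0423
finger_force: 32.2
```

{"name": "move_arm", "arguments": {"moves": [[0, 0, 0, 0], [0, 0, 0, 0], [0, 0, 0, 0], [0, 0, 0, 0], [0, 0, 60, 0], [0, 0, 120, 0], [0, 0, 150, 0], [0, 0, 150, 0]], "gripper": 0.9}}

```text
clock: 8.72
position: [0.4648, -0.0484, 0.2022]
tool_rot: [-3.139, -0.003, -0.6]
force: [-0.2, 0.0, -0.0]
grip_width: 0.0767
finger_force: 0.0
```

{"name": "move_arm", "arguments": {"moves": [[-5, 30, 0, 0.17], [-10, 60, 0, 0.34], [-15, 90, 0, 0.51], [-20, 120, 0, 0.68], [-25, 150, 0, 0.85], [-30, 180, 0, 1.02], [-35, 210, 0, 1.19], [-40, 240, -20, 1.36], [-46, 267, -50, 1.53], [-46, 267, -60, 1.57], [-46, 267, -60, 1.57]], "gripper": 1}}

```text
clock: 10.1
position: [0.4174, 0.2176, 0.1393]
tool_rot: [-3.141, 0.002, 0.968]
force: [0.7, -0.6, 0.7]
grip_width: 0.0854
finger_force: 0.0
```

```bash
python3 - <<'E'
from h import *
s=monitor.observe();print(s["position"],s["tool_rot"],s["qpos"].round(2))
c=cam("wrist",s);im=grab_frame("wrist")
circ(im,c,.419,.2195,.058,.024);circ(im,c,.419,.2195,0,.024,(0,255,255))
cv2.imwrite("pics/g1.png",im)
E
```

```text
[0.41739698 0.21759754 0.13930744] [-3.14054145e+00  2.19485157e-03  9.68039687e-01] [-0.49  0.45 -0.15  2.08  0.11  0.62 -1.32]
```

View pics/g1.png

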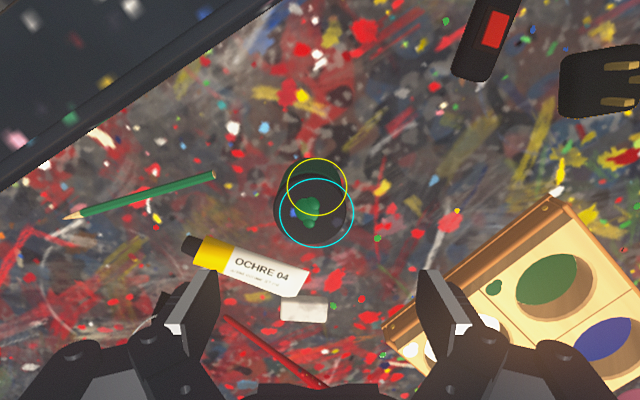

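The green lid is at (311,211), about 4 mm from the overlay along the closing line, so I'm correcting for that. Descending to grip.

{"name": "move_arm", "arguments": {"moves": [[-1, 4, -40, 0], [-1, 4, -75, 0], [-1, 4, -100, 0], [-1, 4, -100, 0]]}}

```text
clock: 10.65
position: [0.4167, 0.2216, 0.0398]
tool_rot: [-3.141, 0.002, 0.968]
force: [0.3, 0.7, -0.1]
grip_width: 0.0854
finger_force: 0.0
```

{"name": "move_arm", "arguments": {"moves": [[0, 0, 0, 0], [0, 0, 0, 0], [0, 0, 0, 0], [0, 0, 0, 0], [0, 0, 0, 0], [0, 0, 0, 0], [0, 0, 0, 0], [0, 0, 0, 0]], "gripper": 0}}

```text
clock: 11.65
position: [0.4175, 0.2227, 0.0415]
tool_rot: [3.141, -0.002, 0.969]
force: [-3.1, -2.0, 14.8]
grip_width: 0.0463
finger_force: 28.5
```

{"name": "move_arm", "arguments": {"moves": [[0, 0, 20, 0], [0, 0, 60, 0], [0, 0, 110, 0], [0, 0, 140, 0], [0, 0, 140, 0]]}}

```text
clock: 12.28
position: [0.4178, 0.2229, 0.1828]
tool_rot: [3.14, -0.004, 0.969]
force: [-0.6, 0.4, -1.3]
grip_width: 0.0461
finger_force: 32.1
```

{"name": "move_arm", "arguments": {"moves": [[25, -38, 0, 0], [50, -75, 0, 0], [75, -112, 0, 0], [100, -148, 0, 0], [112, -165, 0, 0], [115, -170, 0, 0], [115, -170, 0, 0], [115, -170, 0, 0]]}}

```text
clock: 13.28
position: [0.5313, 0.0536, 0.1802]
tool_rot: [-3.141, -0.0, 0.971]
force: [-0.1, -0.3, -1.4]
grip_width: 0.0461
finger_force: 32.1
```

{"name": "move_arm", "arguments": {"moves": [[1, -1, -50, 0], [1, -1, -90, 0], [1, -1, -110, 0], [1, -1, -120, 0], [1, -1, -126, 0], [1, -1, -126, 0], [1, -1, -126, 0]]}}

```text
clock: 14.15
position: [0.5332, 0.0516, 0.0549]
tool_rot: [3.141, -0.001, 0.97]
force: [0.6, 0.1, -1.5]
grip_width: 0.0461
finger_force: 32.4
```

{"name": "move_arm", "arguments": {"moves": [[0, 0, 0, 0], [0, 0, 0, 0], [0, 0, 0, 0], [0, 0, 0, 0], [0, 0, 60, 0], [0, 0, 120, 0], [0, 0, 150, 0], [0, 0, 150, 0]], "gripper": 0.9}}

```text
clock: 15.15
position: [0.5339, 0.0516, 0.2065]
tool_rot: [3.139, -0.003, 0.969]
force: [0.2, -0.1, -0.5]
grip_width: 0.0769
finger_force: 0.0
```

{"name": "move_arm", "arguments": {"moves": [[-15, -42, 0, 0], [-30, -84, 0, 0], [-45, -126, 0, 0], [-60, -168, 0, 0], [-75, -210, -20, 0], [-90, -248, -40, 0], [-98, -270, -60, 0], [-98, -270, -60, 0], [-98, -270, -60, 0]], "gripper": 1}}

```text
clock: 16.27
position: [0.435, -0.2179, 0.144]
tool_rot: [-3.141, -0.0, 0.97]
force: [-0.8, 0.5, -0.2]
grip_width: 0.085
finger_force: 0.0
```

```bash
python3 - <<'E'
from h import *
s=monitor.observe();print(s["position"],s["tool_rot"],s["qpos"].round(2))
c=cam("wrist",s);im=grab_frame("wrist")
circ(im,c,.4357,-.2185,.063,.026);circ(im,c,.4357,-.2185,0,.026,(0,255,255))
sc=grab_frame("scene")[120:320,200:440]
cv2.imwrite("pics/b1.png",np.hstack([cv2.resize(im,(480,300)),cv2.resize(sc,(320,267)) if 0 else cv2.copyMakeBorder(cv2.resize(sc,(310,258)),0,42,0,0,0)]))
E
```

```text
[ 0.43496869 -0.21787791  0.14403218] [-3.14084816e+00 -1.35595452e-04  9.70222263e-01] [ 0.39  0.46 -0.07  2.05  0.05  0.64 -0.31]
```

View pics/b1.png

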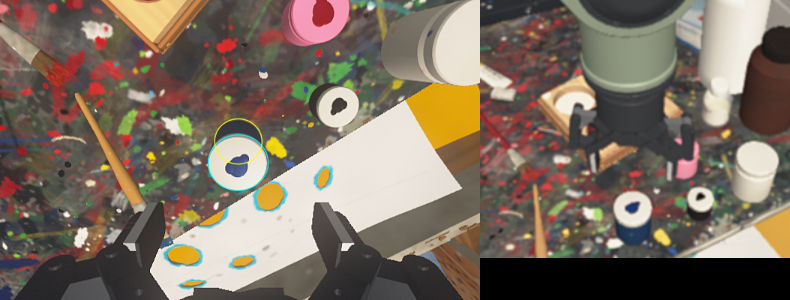

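The blue lid matches the overlay at (239,163), and the fingers have clear space. Gripping.

{"name": "move_arm", "arguments": {"moves": [[0, 0, -40, 0], [0, 0, -75, 0], [0, 0, -102, 0], [0, 0, -102, 0]]}}

```text
clock: 16.88
position: [0.4344, -0.2175, 0.0414]
tool_rot: [-3.139, 0.0, 0.971]
force: [0.3, -0.6, 0.2]
grip_width: 0.0858
finger_force: 0.0
```

{"name": "move_arm", "arguments": {"moves": [[0, 0, 0, 0], [0, 0, 0, 0], [0, 0, 0, 0], [0, 0, 0, 0], [0, 0, 0, 0], [0, 0, 0, 0], [0, 0, 0, 0]], "gripper": 0}}

```text
clock: 17.75
position: [0.4355, -0.2187, 0.0436]
tool_rot: [3.14, -0.001, 0.97]
force: [-1.7, 1.0, 11.6]
grip_width: 0.0502
finger_force: 29.1
```

{"name": "move_arm", "arguments": {"moves": [[0, 0, 20, 0], [0, 0, 60, 0], [0, 0, 110, 0], [0, 0, 140, 0], [0, 0, 140, 0]]}}

```text
clock: 18.38
position: [0.4359, -0.219, 0.185]
tool_rot: [3.137, -0.001, 0.969]
force: [1.0, -0.8, -1.0]
grip_width: 0.0504
finger_force: 32.6
```

{"name": "move_arm", "arguments": {"moves": [[25, 41, 0, 0], [50, 83, 0, 0], [75, 124, 0, 0], [98, 162, 0, 0], [110, 182, 0, 0], [113, 187, 0, 0], [113, 187, 0, 0], [113, 187, 0, 0]]}}

```text
clock: 19.38
position: [0.5473, -0.0327, 0.1822]
tool_rot: [-3.141, 0.001, 0.968]
force: [0.5, -1.2, -0.8]
grip_width: 0.0504
finger_force: 32.6
```

{"name": "move_arm", "arguments": {"moves": [[1, 1, -50, 0], [1, 1, -90, 0], [1, 1, -110, 0], [1, 1, -120, 0], [1, 1, -126, 0], [1, 1, -126, 0], [1, 1, -126, 0]]}}

```text
clock: 20.25
position: [0.5492, -0.0307, 0.0569]
tool_rot: [3.141, -0.001, 0.969]
force: [-0.2, -0.6, -1.3]
grip_width: 0.0504
finger_force: 33.1
```

{"name": "move_arm", "arguments": {"moves": [[0, 0, 0, 0], [0, 0, 0, 0], [0, 0, 0, 0], [0, 0, 0, 0], [0, 0, 60, 0], [0, 0, 120, 0], [0, 0, 150, 0], [0, 0, 150, 0]], "gripper": 0.9}}

```text
clock: 21.25
position: [0.5498, -0.0306, 0.2086]
tool_rot: [3.138, -0.002, 0.97]
force: [-0.5, -0.2, -0.7]
grip_width: 0.077
finger_force: 0.0
```

{"name": "move_arm", "arguments": {"moves": [[15, -40, 0, 0], [30, -80, 0, 0], [45, -120, 0, 0], [62, -160, 0, 0], [74, -190, -20, 0], [79, -203, -40, 0], [79, -203, -55, 0], [79, -203, -55, 0], [79, -203, -55, 0]], "gripper": 1}}

```text
clock: 22.38
position: [0.6282, -0.2324, 0.152]
tool_rot: [3.141, -0.001, 0.971]
force: [0.1, 0.8, -0.1]
grip_width: 0.0854
finger_force: 0.0
```

```bash
python3 - <<'E'
from h import *
s=monitor.observe();print(s["position"],s["tool_rot"],s["qpos"].round(2))
c=cam("wrist",s);im=grab_frame("wrist")
circ(im,c,.6285,-.234,.075,.03);circ(im,c,.6285,-.234,0,.03,(0,255,255))
cv2.imwrite("pics/v1.png",im)
E
```

```text
[ 0.62815102 -0.23244656  0.15198346] [ 3.14107631e+00 -5.01725829e-04  9.70956606e-01] [ 0.31  0.69 -0.07  1.55  0.06  0.9  -0.38]
```

View pics/v1.png

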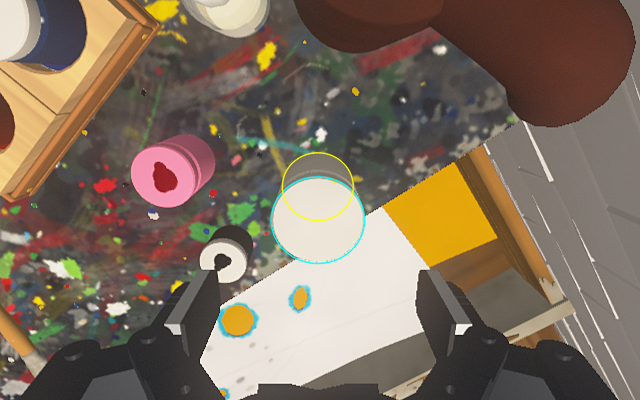

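The white lid matches at (318,220). The jug at the top of the picture may be near the camera side of the wrist, so I'll check the clearance.

```bash
python3 - <<'E'
from h import *
s=monitor.observe();c=cam("wrist",s);w=cam("scene");d=cam("side")
for z in(0,.05,.1,.15): print(z,"wrist jug lower edge",back(c,(350,52),z).round(3),"spout",back(c,(560,126),z).round(3))
print("base scene",back(w,(424,221),0),"base side",back(d,(430,232),0))
for z in(.1,.13,.15,.17,.2):print(z,"lid",back(w,(434,150),z).round(3),back(d,(437,150),z).round(3),"spout tip",back(w,(470,190),z).round(3),back(d,(475,185),z).round(3))
E
```

```text
0 wrist jug lower edge [ 0.708 -0.161] spout [ 0.818 -0.301]
0.05 wrist jug lower edge [ 0.703 -0.161] spout [ 0.793 -0.277]
0.1 wrist jug lower edge [ 0.697 -0.162] spout [ 0.768 -0.252]
0.15 wrist jug lower edge [ 0.692 -0.162] spout [ 0.743 -0.228]
base scene [ 0.7253582  -0.15528556] base side [ 0.7305608 -0.1505969]
0.1 lid [ 0.804 -0.059] [0.835 0.033] spout tip [ 0.789 -0.193] [ 0.811 -0.157]
0.13 lid [ 0.776 -0.085] [ 0.791 -0.036] spout tip [ 0.763 -0.212] [ 0.769 -0.209]
0.15 lid [ 0.758 -0.103] [ 0.762 -0.082] spout tip [ 0.745 -0.226] [ 0.741 -0.244]
0.17 lid [ 0.74  -0.121] [ 0.733 -0.128] spout tip [ 0.727 -0.239] [ 0.714 -0.279]
0.2 lid [ 0.712 -0.148] [ 0.689 -0.197] spout tip [ 0.7   -0.258] [ 0.672 -0.331]
```

The jug is at about (0.74, -0.12) and 0.17 high, with the camera close beside it. I'll turn the wrist by +1.57 so the camera faces away, still on a caddy diagonal.

{"name": "move_arm", "arguments": {"moves": [[0, 0, 10, 0.17], [0, 0, 10, 0.34], [0, 0, 10, 0.51], [0, 0, 10, 0.68], [0, 0, 10, 0.85], [0, 0, 10, 1.02], [0, 0, 10, 1.19], [0, 0, 10, 1.36], [0, -1, 0, 1.53], [0, -1, 0, 1.57], [0, -1, 0, 1.57]]}}

```text
clock: 23.8
position: [0.628, -0.2344, 0.152]
tool_rot: [3.141, 0.001, 2.537]
force: [-0.2, 0.2, 0.4]
grip_width: 0.0852
finger_force: 0.0
```

{"name": "move_arm", "arguments": {"moves": [[0, 0, -40, 0], [0, 0, -75, 0], [0, 0, -104, 0], [0, 0, -104, 0]]}}

```text
clock: 24.3
position: [0.627, -0.234, 0.046]
tool_rot: [-3.141, -0.002, 2.538]
force: [0.1, -0.1, -0.2]
grip_width: 0.0854
finger_force: 0.0
```

{"name": "move_arm", "arguments": {"moves": [[0, 0, 0, 0], [0, 0, 0, 0], [0, 0, 0, 0], [0, 0, 0, 0], [0, 0, 0, 0], [0, 0, 0, 0], [0, 0, 0, 0]], "gripper": 0}}

```text
clock: 25.18
position: [0.6287, -0.2348, 0.0493]
tool_rot: [3.141, 0.002, 2.539]
force: [-0.6, 0.4, 7.0]
grip_width: 0.0586
finger_force: 31.3
```

{"name": "move_arm", "arguments": {"moves": [[0, 0, 20, 0], [0, 0, 60, 0], [0, 0, 110, 0], [0, 0, 150, 0], [0, 0, 150, 0]]}}

```text
clock: 25.8
position: [0.6294, -0.2349, 0.2026]
tool_rot: [3.14, 0.006, 2.539]
force: [0.1, 0.3, -1.5]
grip_width: 0.0587
finger_force: 33.1
```

{"name": "move_arm", "arguments": {"moves": [[-25, 38, 0, 0], [-53, 80, 0, 0], [-80, 122, 0, 0], [-107, 163, 0, 0], [-135, 204, 0, 0], [-160, 242, 0, 0], [-174, 263, 0, 0], [-180, 272, 0, 0], [-180, 272, 0, 0], [-180, 272, 0, 0]]}}

```text
clock: 27.05
position: [0.4483, 0.0366, 0.1973]
tool_rot: [-3.141, 0.0, 2.539]
force: [-0.6, -0.4, -1.1]
grip_width: 0.0584
finger_force: 33.1
```

```bash
python3 - <<'E'
from h import *
s=monitor.observe();print(s["position"],s["tool_rot"],s["qpos"].round(2))
E
```

```text
[0.44830654 0.03659083 0.19725351] [-3.14140989e+00  1.23463437e-04  2.53854131e+00] [ 0.26  0.36 -0.59  2.07  0.28  0.79  0.47]
```

{"name": "move_arm", "arguments": {"moves": [[0, 0, -50, 0], [0, 0, -95, 0], [0, 0, -118, 0], [0, 0, -130, 0], [0, 0, -136, 0], [0, 0, -136, 0], [0, 0, -136, 0]]}}

```text
clock: 27.92
position: [0.4484, 0.0373, 0.0619]
tool_rot: [3.141, 0.001, 2.539]
force: [1.5, -0.8, -1.7]
grip_width: 0.0588
finger_force: 34.2
```

{"name": "move_arm", "arguments": {"moves": [[0, 0, 0, 0], [0, 0, 0, 0], [0, 0, 0, 0], [0, 0, 0, 0], [0, 0, 60, 0], [0, 0, 120, 0], [0, 0, 180, 0], [0, -30, 200, 0], [0, -90, 200, 0], [0, -150, 200, 0], [0, -200, 200, 0], [0, -200, 200, 0]], "gripper": 1}}

```text
clock: 29.42
position: [0.4471, -0.166, 0.261]
tool_rot: [-3.141, -0.0, 2.534]
force: [-0.1, 1.1, -0.3]
grip_width: 0.0856
finger_force: 0.0
```

{"name": "move_arm", "arguments": {"moves": [[0, -50, 0, 0], [0, -100, 0, 0], [0, -150, 0, 0], [0, -200, 0, 0], [0, -250, 0, 0], [0, -250, 0, 0], [0, -250, 0, 0]]}}

```text
clock: 30.3
position: [0.4482, -0.4114, 0.261]
tool_rot: [3.141, -0.001, 2.541]
force: [1.1, 1.0, -0.0]
grip_width: 0.0855
finger_force: 0.0
```

```bash
python3 - <<'E'
from h import *
o=[]
W=dict(G=(.5327,.0524,.024,.058),B=(.5483,-.0314,.026,.063),W=(.4489,.0368,.03,.075),R=(.4644,-.047,.022,.053))
for n,(x,y) in(("scene",(210,100)),("side",(210,110))):
    im=grab_frame(n);k=2;c=cam(n)
    v=cv2.resize(im[y:y+200,x:x+200],None,fx=k,fy=k,interpolation=cv2.INTER_CUBIC)
    for X,Y,r,h in W.values(): circ(v,c,X,Y,.013+h,r,k=k,off=(x,y))
    o.append(v)
cv2.imwrite("pics/f.png",np.hstack(o))
E
```

```text
(no output)
```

View pics/f.png

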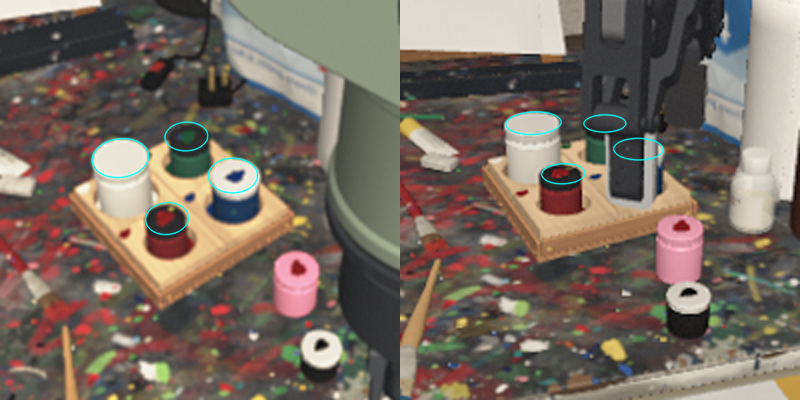

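The final views show all four pots upright in their own wells: white (122,178), green (188,148), blue (234,190) and red (167,230). Lid heights match fully seated pots. The black pot, pink pot and bottle stand where they were, and the gripper is clear. Handing in.

```bash
python3 -c "
from workcell import bot
print(bot.job_done())"
```

```text
the job is handed in; nothing more can be done
None
```

The red, green, blue and white pots stand upright in their own wells, the black pot and oil bottle were left where they were, and the job was handed in at about 30 s on the robot's clock; no verdict was returned.

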